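# Stand the toppled watch stands back up

### The job

Two of the three watch stands on the bench, the one with the blue dial and the one with the white dial, have toppled on to their backs. Push each of them gently with the fingertips against its raised metal base, without gripping or lifting it, so that it tips up and stands on its base again on the spot where it is. Leave the black-dial stand and everything else on the bench where they are.

Things in the scene. Friction and masses are not known exactly. Their poses are not given: they have to be found in the camera images.
- stand_blue: blue-dial watch stand, toppled on its back: an L of a grey metal base 95 deep x 70 wide x 10 mm and, on its rear edge, a black panel 60 wide x 6 mm, with a watch on it. Origin: middle of the heel (base's lower rear edge), on the bench. Lying: z up; base on edge, z 0-95 mm, underside at x=0, inner face at x=-10; panel flat along -x to -98. Standing: -x is up, z forward. Yaw varies
- stand_blue_push (a point): point to push on the blue-dial stand: on the base's inner face, 75 mm up as it lies, 20 mm below its edge. Some 1 to 2 N towards the stand's +x rolls it about its heel; past about 40 degrees it falls forward on to its base by itself. Stand 0.25-0.43 kg, centre of mass some 27 mm above the underside and 30 mm ahead of the heel when standing
- stand_blue_watch (a point): centre of the blue dial, facing up as it lies: 55 mm from the base's underside, 17 mm from the panel's back; steel case 40 mm across
- stand_blue_top (a point): middle of the free end of the blue-dial stand's panel, 98 mm from the base's underside: 3 mm high as it lies, 98 mm high when it stands
- stand_blue_toe (a point): middle of the lower front edge of the blue-dial stand's base: 95 mm high as it lies, 0 when it stands
- stand_white: white-dial watch stand, toppled on its back: an L of a grey metal base 95 deep x 70 wide x 10 mm and, on its rear edge, a black panel 60 wide x 6 mm, with a watch on it. Origin: middle of the heel (base's lower rear edge), on the bench. Lying: z up; base on edge, z 0-95 mm, underside at x=0, inner face at x=-10; panel flat along -x to -98. Standing: -x is up, z forward. Yaw varies
- stand_white_push (a point): point to push on the white-dial stand: on the base's inner face, 75 mm up as it lies, 20 mm below its edge. Some 1 to 2 N towards the stand's +x rolls it about its heel; past about 40 degrees it falls forward on to its base by itself. Stand 0.25-0.43 kg, centre of mass some 27 mm above the underside and 30 mm ahead of the heel when standing
- stand_white_watch (a point): centre of the white dial, facing up as it lies: 55 mm from the base's underside, 17 mm from the panel's back; steel case 40 mm across
- stand_white_top (a point): middle of the free end of the white-dial stand's panel, 98 mm from the base's underside: 3 mm high as it lies, 98 mm high when it stands
- stand_white_toe (a point): middle of the lower front edge of the white-dial stand's base: 95 mm high as it lies, 0 when it stands
- stand_black: a third, identical stand with a black dial, standing upright; to be left alone. Origin: middle of the heel on the bench; here z is up (98 mm tall), x points forward along the 95 mm base
- oil_jar: bystander: small amber jar, 38 mm diameter, 50 mm tall, origin at the centre of its underside
- blower: bystander: pale blue dust-blower bulb on its flat foot, nozzle up, 66 mm diameter, 105 mm tall, origin at the centre of its underside
- case_ring: bystander: flat brass ring, 42 mm diameter, 10 mm high, origin at the centre of its underside
- driver: bystander: screwdriver lying on the bench, 140 mm long, under 30 mm high, nearest the robot; origin at the middle of its underside, handle to its -x
- pegwood_cup: bystander: empty white ceramic cup, 60 mm diameter, 60 mm tall, origin at the centre of its underside
Mind the look-alikes: they are no part of the job. What is shaped like the stand_blue but red is not meant.

How it is judged (in metres and radians):
At the end, for the whole second after the job is handed in: Blue- and white-dial stands upright (panel end above 92 mm, heel and toe within 8 mm of the bench), heels within 45 mm of where they lay, at rest, not touched by the fingers; black-dial stand upright and within 15 mm, the other five loose things within 20 mm of their places (height (world z) of each of stand_blue_top, stand_white_top above 0.092 m and height (world z) of each of stand_blue, stand_blue_toe, stand_white, stand_white_toe, stand_black below 0.008 m and distance of each of stand_blue, stand_white from where it was at the start of the episode below 0.045 m and linear speed of each of stand_blue, stand_white below 0.02 m/s and contact force between each of stand_blue, stand_white and the fingers below 0.2 N and angle between stand_black's own z axis and vertical below 0.1 rad and distance of stand_black from where it was at the start of the episode below 0.015 m and distance of each of oil_jar, blower, case_ring, driver, pegwood_cup from where it was at the start of the episode below 0.02 m).
It fails at once if a toppled stand is lifted: its heel more than 20 mm off the bench (height (world z) of any of stand_blue, stand_white above 0.02 m).
It fails at once if a toppled stand is pinched or shoved hard: more than 18 N between fingers and stand (contact force between the fingers and stand_blue above 18 N or contact force between the fingers and stand_white above 18 N).
It fails at once if the black-dial stand is moved by more than 15 mm (distance of stand_black from where it was at the start of the episode above 0.015 m).
It fails at once if a bystander is moved by more than 20 mm (distance of any of oil_jar, blower, case_ring, driver, pegwood_cup from where it was at the start of the episode above 0.02 m).
It also fails if it takes over 46 s, if anything falls off the work surface, if the arm or the gripper's body presses on something with over 40 N, if the wrist force passes 120 N, or if a joint passes its speed limit or range.

### The arm

A 6-joint arm with a two-finger parallel gripper is mounted at the origin on the work surface. World frame = base frame: x ahead of the robot, y to its left, z up, the work surface at z = 0. Lengths are in m, angles in degrees, forces in N, time in s.
With the tool pointing down it reaches from about 0.35 to 0.875 m from the base axis. Payload 4.2 kg.
Tool frame: the origin (TCP) lies at the very end of the fingers, on their centre line; the grasp point (between the pads) lies 19 mm behind it; z points along the fingers, y is the line along which they close (so a half turn about z gives the same grasp; the last joint's range is limited). The gripper opens to 87 mm and grips with 3 to 60 N. Pads are 19 mm wide; open, the fingers measure 117 mm over their backs; the gripper's body (75 mm by 190 mm) begins 51 mm behind the grasp point.
Start: joints at [89.187, 22.042, 0.453, 0, -68.411, -14.817], TCP at [0.168, 0.602, 0.223] pointing down, gripper open.
Joint ranges: [-179.83, 179.83], [-69.29, 118.12], [-61.27, 80.66], [-181.25, 117.63], [-171.15, -9.14], [-177.46, 177.46]. Speed limits (degrees/s): [159.86, 159.86, 180, 180, 180, 180].

### API

Orientations are given as a 3x3 rotation matrix whose columns are the frame's x, y, z axes.
In Python, from station import monitor, cams, ticket gives the robot as it stands.
- The arm moves only by the tool drive_tool, never from a script. Its argument "moves" is a list of rows, each an object with "delta_pos": the shift along the tool's x, y, z in mm, a list of three; "turn": the turn about the tool's z in rad; "claw": the opening, from 0 (shut) to 1 (fully open). A call has 1 to 12 rows; each row shifts and turns the commanded pose from where the row before left it, along the tool's axes as they then stand; what a row does not reach is not made up. A row lasts 1/8 s, in which the tool goes at most 62.5 mm and 10.7 degrees, less where a joint would pass 70% of its speed; a pose out of reach is approached as far as the arm can. A call is refused whole if a number of a shift passes 62.5 or a number of a turn 0.188, either way. A call with a gripper value outside its range is refused whole. The fingers move at their own pace and stop on an object; the grip force is fixed at half the most. Time passes only in rows, so rows that do not move let the fingers close. It gives the time, the measured TCP pose, the force, the opening and the grip force at its end, in the units of the state.
- monitor.sense(): the state, without advancing time (a new reading comes with each control period).
- cams.capture(name): name is "side" or "top"; returns a dict with "color" (384x512x3 uint8, red, green, blue), "range_z" (384x512 float32, m along the optical axis (not along the pixel's ray), 0 where there is no reading), "vertical_fov" (degrees; the focal length in pixels is half the picture's height over the tangent of half this angle, whatever the lens; pixels are square), "cx", "cy" (the principal point, pixels), "dist" ([k1, k2, p1, p2, k3] as OpenCV has them; the pictures are not rectified), "extrinsics" (4x4, takes a point from camera to world coordinates). Camera axes: x right, y down, z forward; pixel columns grow to the right and rows downward; lengths in m; the calibration is good to about 2 mm. A picture is of the moment at which its call begins.
- ticket.finish_job(): hands the job in; it is judged then, once.
The state is a dict: "time_s": time; "joints": joint angles; "joint_velocities": joint speeds; "effort": joint torques, N m; "tcp_pos": TCP position; "ee_rot": TCP orientation; "wrist_force": force on the tool from outside, world axes, zero at the start; "moment": the same for the moment, N m; "gripper_width": opening from 0.0 (shut) to 1.0 (fully open); "gripper_force": force on a finger pad.
Only numpy, scipy, OpenCV 4.12 (cv2) and the standard library are available. Lean on these libraries where they do the work, as an engineer would, in place of code of your own. Each camera call takes 0.05 s, during which the arm holds its last target. There are 200 camera calls.

## Working session

There is one attempt and no reset: what is moved stays moved. The work goes in short steps, Python scripts to look and compute and a tool call to move; the robot and the scene stay as the last step left them, time stands still between calls to the robot, and variables do not carry over. Pictures are saved under pics/ and viewed, at most 10 in all, crops included, and the job is handed in when it is done.

Besides the shell and the picture viewer there is one more tool, called in YAML: its name, and indented under it one key for each argument. drive_tool: Moves the arm, as the interface text tells. Its arguments: {"type":"object","properties":{"moves":{"type":"array","items":{"type":"object","properties":{"delta_pos":{"type":"array","items":{"type":"number"}},"turn":{"type":"number"},"claw":{"type":"number"}}}}},"required":["moves"]}

```bash
mkdir -p pics
cat > h.py <<'E'
import numpy as np, cv2
from station import monitor, cams, ticket
def cap(n):
    d=cams.capture(n); return d
def cloud(d):
    h,w=d["range_z"].shape; f=h/2/np.tan(np.radians(d["vertical_fov"])/2)
    K=np.array([[f,0,d["cx"]],[0,f,d["cy"]],[0,0,1]])
    u,v=np.meshgrid(np.arange(w),np.arange(h))
    p=cv2.undistortPoints(np.stack([u,v],-1).reshape(-1,1,2).astype(float),K,np.array(d["dist"],float)).reshape(h,w,2)
    z=d["range_z"][...,None]; P=np.concatenate([p*z,z],-1)
    E=np.array(d["extrinsics"]); W=P@E[:3,:3].T+E[:3,3]; W[d["range_z"]==0]=np.nan
    return W
E
python3 - <<'E'
from h import *
for n in("side","top"):
    d=cap(n); cv2.imwrite(f"pics/{n}1.png",d["color"][...,::-1]); np.savez(f"{n}1.npz",W=cloud(d),c=d["color"])
    print(n,np.round(d["extrinsics"],3).tolist())
s=monitor.sense();print(s["time_s"],s["tcp_pos"],np.round(s["ee_rot"],3).tolist(),s["gripper_width"],s["wrist_force"])
E
```

```text
side [[-0.992, -0.098, 0.084, 0.432], [-0.129, 0.761, -0.636, 0.649], [-0.002, -0.641, -0.767, 0.884], [0.0, 0.0, 0.0, 1.0]]
top [[-0.029, -0.982, 0.186, 0.302], [-1.0, 0.03, 0.003, -0.024], [-0.008, -0.186, -0.982, 1.173], [0.0, 0.0, 0.0, 1.0]]
0.1 [0.16822567 0.60138097 0.22156862] [[0.963, -0.27, -0.0], [-0.27, -0.963, -0.002], [0.0, 0.002, -1.0]] 1.0022270148129107 [ 0.05727123 -0.02432751  0.51119322]
```

View pics/side1.png

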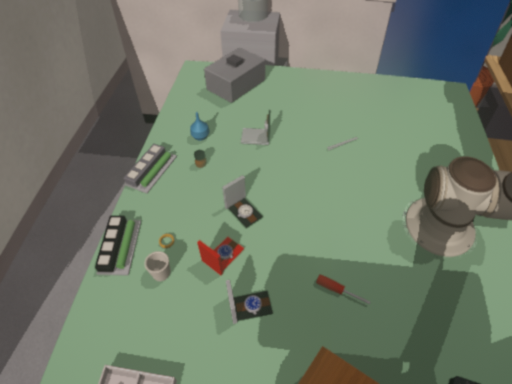

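View pics/top1.png

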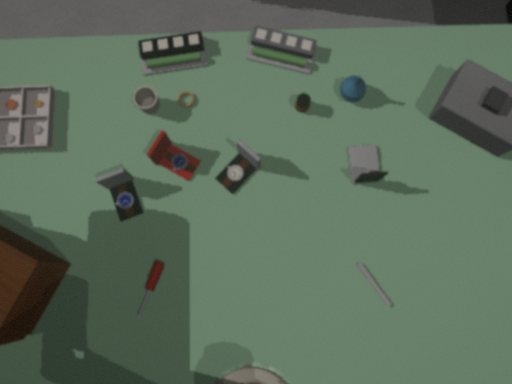

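The side view shows the blue stand (dial 253,304; raised base 232,300) and the white stand (dial 245,212; raised base 235,192). In the top view their dials are at (125,201) and (236,173), with the bases at (114,177) and (248,154). The red look-alike is between them.

Run:
```python
from h import *
for n,px in(("top",{"blue":(125,201),"white":(236,173)}),("side",{"blue":(253,304),"white":(245,212)})):
    z=np.load(n+"1.npz");W=z["W"];c=z["c"].astype(int)
    for k,(u,v) in px.items():
        w=np.nanmedian(W[v-2:v+3,u-2:u+3].reshape(-1,3),0)
        dd=np.hypot(W[...,0]-w[0],W[...,1]-w[1])
        red=(c[...,0]>1.8*c[...,1])&(c[...,0]>1.8*c[...,2])
        m=(dd<.085)&(W[...,2]>.035)&(W[...,2]<.12)&~red
        P=W[m]
        t=P[P[:,2]>.085] 
        q=t if len(t)>10 else P
        r=cv2.minAreaRect((q[:,:2]*1000).astype(np.float32))
        dk=(c.max(-1)<60)&(dd<.07)&(W[...,2]<.03)
        rk=cv2.minAreaRect((W[dk][:,:2]*1000).astype(np.float32))
        print(n,k,"dial",w.round(4),"base n",len(P),len(t),"mean",P.mean(0).round(4),"zmax",P[:,2].max().round(4),"top mean",t.mean(0).round(4),"rect",np.round(np.array(r[0]+r[1]+(r[2],)),1),"panel",W[dk].mean(0).round(4),np.round(np.array(rk[0]+rk[1]+(rk[2],)),1))
        # plane fit of base
        C=P.mean(0);e,V=np.linalg.eigh(np.cov(P.T));print("  normal",V[:,0].round(3),np.sqrt(e).round(4))
        d=P.mean(0)[:2]-w[:2];print("  yaw dial->base",np.degrees(np.arctan2(d[1],d[0])).round(1),np.linalg.norm(d).round(4))
    # bystander-ish points
z=np.load("top1.npz");W=z["W"]
for k,(u,v) in dict(cup=(146,99),ring=(187,100),jar=(303,102),blower=(353,88),red=(179,161),redbase=(161,147),black=(365,160),driver=(150,285)).items(): print(k,W[v,u].round(3))
```

```text
top blue dial [0.4964 0.2936 0.017 ] base n 361 163 mean [0.5449 0.3088 0.0755] zmax 0.1002 top mean [0.5463 0.3104 0.0935] rect [546.6 311.   12.4  70.5  19.3] panel [0.5029 0.293  0.0072] [502.7 292.7  90.3  62.4  18.5]
  normal [ 0.939  0.336 -0.077] [0.0026 0.0198 0.0211]
  yaw dial->base 17.4 0.0508
top white dial [0.5583 0.0208 0.0162] base n 261 145 mean [ 0.5932 -0.012   0.079 ] zmax 0.0996 top mean [ 0.5954 -0.012   0.0935] rect [596.1 -11.9  69.7  10.9  45.8] panel [0.5596 0.0178 0.006 ] [560.6  20.9  57.4  86.3  45.8]
  normal [ 0.725 -0.683 -0.083] [0.0028 0.0188 0.0214]
  yaw dial->base -43.2 0.0479
side blue dial [0.4977 0.3004 0.018 ] base n 179 140 mean [0.543  0.3235 0.0878] zmax 0.0989 top mean [0.5453 0.3169 0.0953] rect [545.9 315.2   9.9  69.   19.3] panel [0.4983 0.3022 0.0067] [499.7 298.3  83.1  60.   18.7]
  normal [0.942 0.335 0.006] [0.0029 0.0123 0.0249]
  yaw dial->base 27.0 0.0508
side white dial [0.5589 0.0343 0.0164] base n 372 117 mean [ 0.594  -0.0037  0.0704] zmax 0.0985 top mean [ 0.5945 -0.0055  0.0927] rect [595.5  -7.   68.1  13.8  46.7] panel [0.5589 0.036  0.0059] [559.8  27.4  53.8  79.9  45. ]
  normal [ 0.705 -0.708 -0.049] [0.0024 0.0194 0.0211]
  yaw dial->base -47.2 0.0517
cup [0.762 0.248 0.005]
ring [0.758 0.143 0.   ]
jar [ 0.723 -0.149  0.052]
blower [ 0.752 -0.272  0.062]
red [0.592 0.161 0.018]
redbase [0.62  0.199 0.051]
black [ 0.583 -0.301  0.01 ]
driver [0.293 0.228 0.026]
```

drive_tool:
  moves:
    - {"turn": -0.151, "claw": 0}
    - {"turn": -0.151, "claw": 0}
    - {"turn": -0.151, "claw": 0}
    - {"turn": -0.151, "claw": 0}
    - {"claw": 0}
    - {"claw": 0}

```text
invalid input
```

drive_tool:
  moves:
    - {"delta_pos": [0, 0, 0], "turn": -0.151, "claw": 0}
    - {"delta_pos": [0, 0, 0], "turn": -0.151, "claw": 0}
    - {"delta_pos": [0, 0, 0], "turn": -0.151, "claw": 0}
    - {"delta_pos": [0, 0, 0], "turn": -0.151, "claw": 0}
    - {"delta_pos": [0, 0, 0], "turn": 0, "claw": 0}
    - {"delta_pos": [0, 0, 0], "turn": 0, "claw": 0}

```text
time_s: 0.85
tcp_pos: [0.1683, 0.6017, 0.2222]
ee_rot: [[0.946, 0.323, -0.0], [0.323, -0.946, -0.001], [-0.0, 0.001, -1.0]]
wrist_force: [0.3, -0.1, 0.3]
gripper_width: 0.401
gripper_force: 0.0
```

drive_tool:
  moves:
    - {"delta_pos": [19, 33, 0], "turn": 0, "claw": 0}
    - {"delta_pos": [19, 33, 0], "turn": 0, "claw": 0}
    - {"delta_pos": [19, 33, 0], "turn": 0, "claw": 0}
    - {"delta_pos": [19, 33, 0], "turn": 0, "claw": 0}
    - {"delta_pos": [19, 33, 0], "turn": 0, "claw": 0}
    - {"delta_pos": [19, 33, 0], "turn": 0, "claw": 0}
    - {"delta_pos": [19, 33, 0], "turn": 0, "claw": 0}
    - {"delta_pos": [19, 33, 0], "turn": 0, "claw": 0}
    - {"delta_pos": [19, 33, 0], "turn": 0, "claw": 0}
    - {"delta_pos": [19, 33, 0], "turn": 0, "claw": 0}
    - {"delta_pos": [19, 33, 0], "turn": 0, "claw": 0}
    - {"delta_pos": [19, 33, 0], "turn": 0, "claw": 0}

```text
time_s: 2.35
tcp_pos: [0.5136, 0.3006, 0.2226]
ee_rot: [[0.946, 0.324, 0.0], [0.324, -0.946, 0.0], [0.0, -0.0, -1.0]]
wrist_force: [0.4, 1.6, 0.4]
gripper_width: 0.004
gripper_force: 0.0
```

drive_tool:
  moves:
    - {"delta_pos": [0, 0, 30], "turn": 0, "claw": 0}
    - {"delta_pos": [0, 0, 30], "turn": 0, "claw": 0}
    - {"delta_pos": [0, 0, 0], "turn": 0, "claw": 0}
    - {"delta_pos": [0, 0, 0], "turn": 0, "claw": 0}

```text
time_s: 2.85
tcp_pos: [0.5134, 0.3021, 0.1638]
ee_rot: [[0.946, 0.325, 0.002], [0.325, -0.946, 0.001], [0.002, -0.0, -1.0]]
wrist_force: [0.7, 0.5, 0.5]
gripper_width: 0.006
gripper_force: 0.0
```

drive_tool:
  moves:
    - {"delta_pos": [0, 0, 28], "turn": 0, "claw": 0}
    - {"delta_pos": [0, 0, 28], "turn": 0, "claw": 0}
    - {"delta_pos": [0, 0, 27], "turn": 0, "claw": 0}
    - {"delta_pos": [0, 0, 0], "turn": 0, "claw": 0}
    - {"delta_pos": [0, 0, 0], "turn": 0, "claw": 0}

```text
time_s: 3.48
tcp_pos: [0.5139, 0.3026, 0.0816]
ee_rot: [[0.945, 0.326, 0.003], [0.326, -0.945, 0.002], [0.003, -0.001, -1.0]]
wrist_force: [0.1, -0.4, 0.5]
gripper_width: 0.005
gripper_force: 0.0
```

Run:
```python
from h import *
d=cap("side"); c=d["color"][230:370,150:350,::-1]; cv2.imwrite("pics/s2.png",cv2.resize(c,None,fx=3.5,fy=3.5,interpolation=cv2.INTER_CUBIC))
```

```text
(no output)
```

View pics/s2.png

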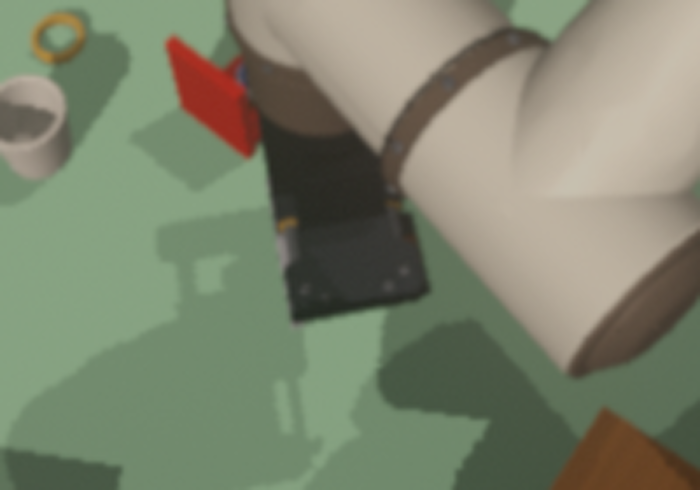

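The arm hides the stand in this view: only the gripper body (about 340,230) and the red stand (215,90) can be seen. I'll advance slowly and go by the force reading.

drive_tool:
  moves:
    - {"delta_pos": [7, 0, 0], "turn": 0, "claw": 0}
    - {"delta_pos": [7, 0, 0], "turn": 0, "claw": 0}
    - {"delta_pos": [5, 0, 0], "turn": 0, "claw": 0}
    - {"delta_pos": [5, 0, 0], "turn": 0, "claw": 0}
    - {"delta_pos": [4, 0, 0], "turn": 0, "claw": 0}
    - {"delta_pos": [4, 0, 0], "turn": 0, "claw": 0}

```text
time_s: 4.28
tcp_pos: [0.5431, 0.3119, 0.0794]
ee_rot: [[0.946, 0.325, -0.0], [0.325, -0.946, -0.0], [-0.0, 0.0, -1.0]]
wrist_force: [-0.9, 0.0, -0.1]
gripper_width: 0.007
gripper_force: 0.4
```

Run:
```python
from h import *
d=cap("top"); c=d["color"][110:250,50:200,::-1]; cv2.imwrite("pics/t3.png",cv2.resize(c,None,fx=4,fy=4,interpolation=cv2.INTER_CUBIC))
```

```text
(no output)
```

View pics/t3.png

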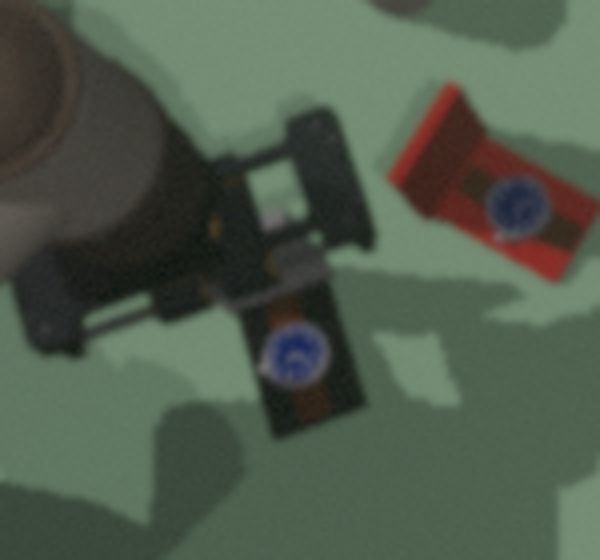

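The fingertips rest against the blue base (about 270,290 in the crop) and the dial (295,355) has barely moved. The contact force is about 1 N, so I'll continue the roll along an arc.

drive_tool:
  moves:
    - {"delta_pos": [5, 0, 0], "turn": 0, "claw": 0}
    - {"delta_pos": [5, 0, 0], "turn": 0, "claw": 0}
    - {"delta_pos": [5, 0, 1], "turn": 0, "claw": 0}
    - {"delta_pos": [5, 0, 1], "turn": 0, "claw": 0}
    - {"delta_pos": [5, 0, 2], "turn": 0, "claw": 0}

```text
time_s: 4.95
tcp_pos: [0.5672, 0.3203, 0.0756]
ee_rot: [[0.946, 0.325, 0.001], [0.325, -0.946, 0.0], [0.001, -0.0, -1.0]]
wrist_force: [-1.2, -0.4, 0.0]
gripper_width: 0.004
gripper_force: 0.2
```

Run:
```python
from h import *
d=cap("top"); W=cloud(d); c=d["color"][110:250,50:200,::-1]; cv2.imwrite("pics/t4.png",cv2.resize(c,None,fx=4,fy=4,interpolation=cv2.INTER_CUBIC))
for v in (190,195,199,204,209,214): print([W[v,u].round(3).tolist() for u in (122,128)])
```

```text
[[0.52, 0.296, 0.037], [0.519, 0.281, 0.039]]
[[0.507, 0.294, 0.043], [0.506, 0.28, 0.042]]
[[0.497, 0.293, 0.046], [0.497, 0.28, 0.038]]
[[0.484, 0.292, 0.049], [0.484, 0.279, 0.045]]
[[0.472, 0.291, 0.05], [0.479, 0.291, -0.003]]
[[0.466, 0.303, 0.006], [0.467, 0.291, -0.004]]
```

View pics/t4.png

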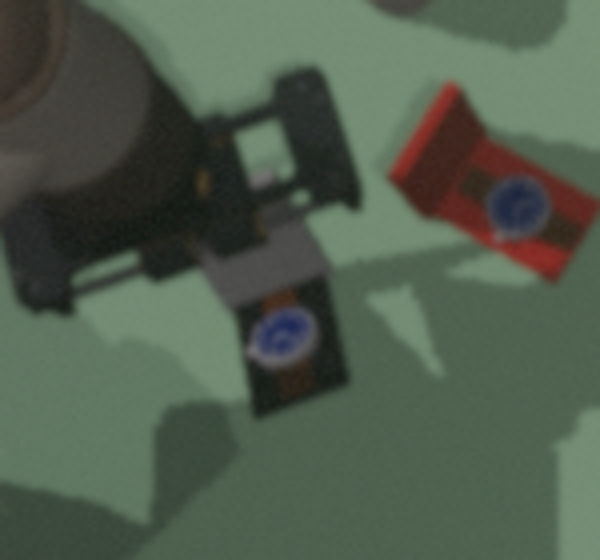

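The blue stand is tipping on the spot: its panel end is up 50 mm and the base face shows at (270,270). I'll push on past the balance point.

drive_tool:
  moves:
    - {"delta_pos": [5, 0, 2], "turn": 0, "claw": 0}
    - {"delta_pos": [5, 0, 2], "turn": 0, "claw": 0}
    - {"delta_pos": [5, 0, 3], "turn": 0, "claw": 0}
    - {"delta_pos": [5, 0, 3], "turn": 0, "claw": 0}
    - {"delta_pos": [4, 0, 3], "turn": 0, "claw": 0}
    - {"delta_pos": [4, 0, 3], "turn": 0, "claw": 0}
    - {"delta_pos": [0, 0, 0], "turn": 0, "claw": 0}
    - {"delta_pos": [0, 0, 0], "turn": 0, "claw": 0}
    - {"delta_pos": [0, 0, 0], "turn": 0, "claw": 0}

```text
time_s: 6.12
tcp_pos: [0.5931, 0.3292, 0.0598]
ee_rot: [[0.946, 0.325, 0.0], [0.325, -0.946, 0.0], [0.0, -0.0, -1.0]]
wrist_force: [0.7, -0.7, 0.5]
gripper_width: 0.009
gripper_force: 0.0
```

Run:
```python
from h import *
d=cap("top"); W=cloud(d); c=d["color"][110:250,50:200,::-1]; cv2.imwrite("pics/t5.png",cv2.resize(c,None,fx=4,fy=4,interpolation=cv2.INTER_CUBIC))
```

```text
(no output)
```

View pics/t5.png

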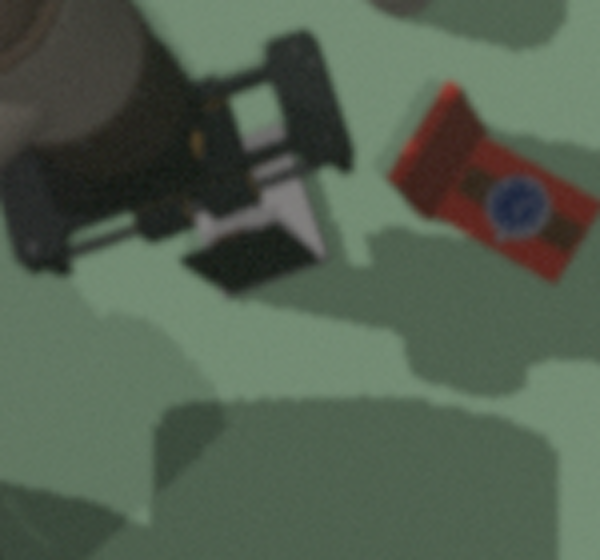

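The blue stand is upright, with its panel edge at (255,260) and its base on the bench. Next I'll retract upwards and turn for the white stand.

drive_tool:
  moves:
    - {"delta_pos": [0, 0, -30], "turn": 0, "claw": 0}
    - {"delta_pos": [0, 0, -40], "turn": 0, "claw": 0}
    - {"delta_pos": [0, 0, -40], "turn": 0, "claw": 0}
    - {"delta_pos": [0, 0, -10], "turn": 0.1, "claw": 0}
    - {"delta_pos": [0, 0, 0], "turn": 0.15, "claw": 0}
    - {"delta_pos": [0, 0, 0], "turn": 0.15, "claw": 0}
    - {"delta_pos": [0, 0, 0], "turn": 0.15, "claw": 0}
    - {"delta_pos": [0, 0, 0], "turn": 0.15, "claw": 0}
    - {"delta_pos": [0, 0, 0], "turn": 0.15, "claw": 0}
    - {"delta_pos": [0, 0, 0], "turn": 0.15, "claw": 0}
    - {"delta_pos": [0, 0, 0], "turn": 0.1, "claw": 0}
    - {"delta_pos": [0, 0, 0], "turn": 0, "claw": 0}

```text
time_s: 7.68
tcp_pos: [0.593, 0.3291, 0.1797]
ee_rot: [[0.72, -0.694, 0.0], [-0.694, -0.72, 0.0], [-0.0, -0.0, -1.0]]
wrist_force: [-0.0, 1.1, -0.3]
gripper_width: 0.003
gripper_force: 0.0
```

drive_tool:
  moves:
    - {"delta_pos": [20, 24, 0], "turn": 0, "claw": 0}
    - {"delta_pos": [30, 36, 0], "turn": 0, "claw": 0}
    - {"delta_pos": [30, 36, 0], "turn": 0, "claw": 0}
    - {"delta_pos": [30, 36, 0], "turn": 0, "claw": 0}
    - {"delta_pos": [30, 36, 0], "turn": 0, "claw": 0}
    - {"delta_pos": [30, 36, 0], "turn": 0, "claw": 0}
    - {"delta_pos": [20, 24, 0], "turn": 0, "claw": 0}
    - {"delta_pos": [12, 14, 0], "turn": 0, "claw": 0}
    - {"delta_pos": [0, 0, 0], "turn": 0, "claw": 0}
    - {"delta_pos": [0, 0, 0], "turn": 0, "claw": 0}

```text
time_s: 8.93
tcp_pos: [0.5703, 0.0155, 0.1796]
ee_rot: [[0.72, -0.694, 0.0], [-0.694, -0.72, 0.0], [0.0, -0.0, -1.0]]
wrist_force: [-0.1, -0.7, 0.4]
gripper_width: 0.005
gripper_force: 0.0
```

drive_tool:
  moves:
    - {"delta_pos": [0, 0, 30], "turn": 0, "claw": 0}
    - {"delta_pos": [0, 0, 30], "turn": 0, "claw": 0}
    - {"delta_pos": [0, 0, 25], "turn": 0, "claw": 0}
    - {"delta_pos": [0, 0, 15], "turn": 0, "claw": 0}
    - {"delta_pos": [0, 0, 0], "turn": 0, "claw": 0}
    - {"delta_pos": [0, 0, 0], "turn": 0, "claw": 0}

```text
time_s: 9.68
tcp_pos: [0.571, 0.0153, 0.0805]
ee_rot: [[0.719, -0.695, 0.002], [-0.695, -0.719, 0.0], [0.001, -0.002, -1.0]]
wrist_force: [0.3, 0.6, 0.3]
gripper_width: 0.007
gripper_force: 0.0
```

drive_tool:
  moves:
    - {"delta_pos": [7, 0, 0], "turn": 0, "claw": 0}
    - {"delta_pos": [7, 0, 0], "turn": 0, "claw": 0}
    - {"delta_pos": [5, 0, 0], "turn": 0, "claw": 0}
    - {"delta_pos": [5, 0, 0], "turn": 0, "claw": 0}
    - {"delta_pos": [4, 0, 0], "turn": 0, "claw": 0}
    - {"delta_pos": [4, 0, 0], "turn": 0, "claw": 0}

```text
time_s: 10.42
tcp_pos: [0.5931, -0.0076, 0.0795]
ee_rot: [[0.719, -0.695, -0.0], [-0.695, -0.719, -0.0], [-0.0, 0.0, -1.0]]
wrist_force: [-0.6, 1.3, 0.9]
gripper_width: 0.006
gripper_force: 0.6
```

drive_tool:
  moves:
    - {"delta_pos": [5, 0, 0], "turn": 0, "claw": 0}
    - {"delta_pos": [5, 0, 0], "turn": 0, "claw": 0}
    - {"delta_pos": [5, 0, 1], "turn": 0, "claw": 0}
    - {"delta_pos": [5, 0, 1], "turn": 0, "claw": 0}
    - {"delta_pos": [5, 0, 2], "turn": 0, "claw": 0}

```text
time_s: 11.05
tcp_pos: [0.6114, -0.0252, 0.0756]
ee_rot: [[0.719, -0.695, 0.0], [-0.695, -0.719, -0.0], [0.0, -0.0, -1.0]]
wrist_force: [0.1, 0.2, 0.6]
gripper_width: 0.004
gripper_force: 0.3
```

Run:
```python
from h import *
d=cap("top"); W=cloud(d); c=d["color"][90:240,60:270,::-1]; cv2.imwrite("pics/t6.png",cv2.resize(c,None,fx=3.5,fy=3.5,interpolation=cv2.INTER_CUBIC))
```

```text
(no output)
```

View pics/t6.png

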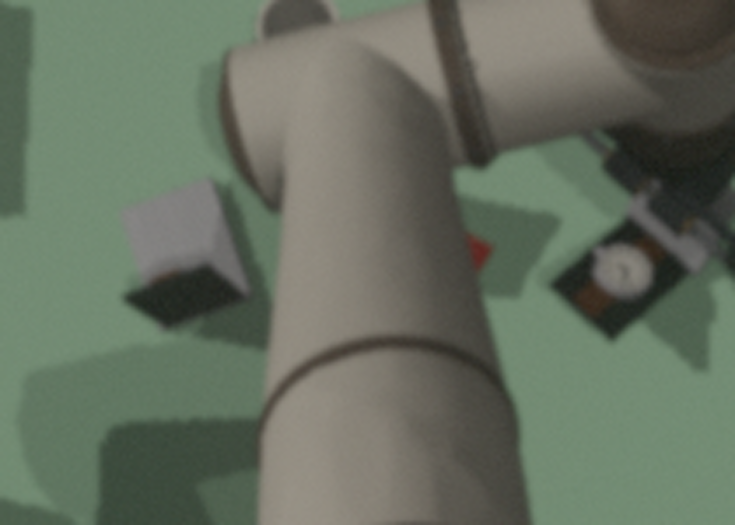

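The blue stand is upright and clear of the arm (185,250). The white stand is rolling, with its dial at (625,268) and the base leaning away. I'll finish the push.

drive_tool:
  moves:
    - {"delta_pos": [5, 0, 2], "turn": 0, "claw": 0}
    - {"delta_pos": [5, 0, 2], "turn": 0, "claw": 0}
    - {"delta_pos": [5, 0, 3], "turn": 0, "claw": 0}
    - {"delta_pos": [5, 0, 3], "turn": 0, "claw": 0}
    - {"delta_pos": [4, 0, 3], "turn": 0, "claw": 0}
    - {"delta_pos": [4, 0, 3], "turn": 0, "claw": 0}
    - {"delta_pos": [0, 0, 0], "turn": 0, "claw": 0}
    - {"delta_pos": [0, 0, 0], "turn": 0, "claw": 0}
    - {"delta_pos": [0, 0, 0], "turn": 0, "claw": 0}

```text
time_s: 12.22
tcp_pos: [0.6312, -0.0442, 0.0597]
ee_rot: [[0.719, -0.695, 0.0], [-0.695, -0.719, -0.0], [0.0, -0.0, -1.0]]
wrist_force: [-0.1, -0.2, -0.6]
gripper_width: 0.005
gripper_force: 0.0
```

Run:
```python
from h import *
d=cap("top"); W=cloud(d); c=d["color"][100:220,180:330,::-1]; cv2.imwrite("pics/t7.png",cv2.resize(c,None,fx=4,fy=4,interpolation=cv2.INTER_CUBIC))
```

```text
(no output)
```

View pics/t7.png

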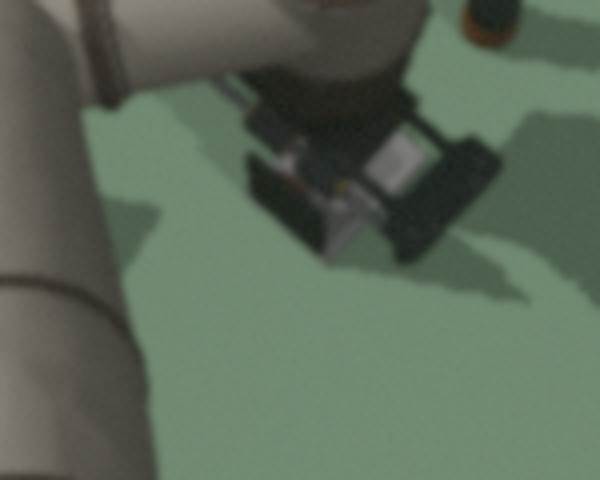

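The white stand is upright, with its panel at (285,205) and its base under the gripper. I'll retract and take a last look at everything.

drive_tool:
  moves:
    - {"delta_pos": [0, 0, -30], "turn": 0, "claw": 0}
    - {"delta_pos": [0, 0, -40], "turn": 0, "claw": 0}
    - {"delta_pos": [0, 0, -40], "turn": 0, "claw": 0}
    - {"delta_pos": [0, 0, -40], "turn": 0, "claw": 0}
    - {"delta_pos": [0, 0, -40], "turn": 0, "claw": 0}
    - {"delta_pos": [-30, 30, 0], "turn": 0, "claw": 0}
    - {"delta_pos": [-35, 35, 0], "turn": 0, "claw": 0}
    - {"delta_pos": [-35, 35, 0], "turn": 0, "claw": 0}
    - {"delta_pos": [-30, 30, 0], "turn": 0, "claw": 0}
    - {"delta_pos": [-20, 20, 0], "turn": 0, "claw": 0}
    - {"delta_pos": [0, 0, 0], "turn": 0, "claw": 0}
    - {"delta_pos": [0, 0, 0], "turn": 0, "claw": 0}

```text
time_s: 13.78
tcp_pos: [0.4197, -0.0477, 0.25]
ee_rot: [[0.719, -0.695, 0.002], [-0.695, -0.719, 0.0], [0.001, -0.001, -1.0]]
wrist_force: [-0.4, -0.1, 0.6]
gripper_width: 0.003
gripper_force: 0.0
```

Run:
```python
from h import *
im=[]
for n in("top","side"):
    d=cap(n); im.append(d["color"][...,::-1]); W=cloud(d)
    for k,h in(("blue",(.551,.315)),("white",(.5995,-.013))):
        m=(np.hypot(W[...,0]-h[0],W[...,1]-h[1])<.05)&(W[...,2]>.09)&(W[...,2]<.115)
        P=W[m]
        print(n,k,m.sum(),P.mean(0).round(4) if len(P) else None, P[:,2].max().round(4) if len(P) else None)
    z=np.load(n+"1.npz");df=np.abs(z["W"][...,2]-W[...,2])
cv2.imwrite("pics/fin.png",cv2.resize(np.hstack(im),(800,300),interpolation=cv2.INTER_AREA))
```

```text
top blue 104 [0.5567 0.314  0.0968] 0.1037
top white 74 [ 0.6081 -0.0152  0.0974] 0.1023
side blue 92 [0.5559 0.3197 0.0978] 0.1012
side white 80 [ 0.6028 -0.013   0.096 ] 0.1018
```

View pics/fin.png

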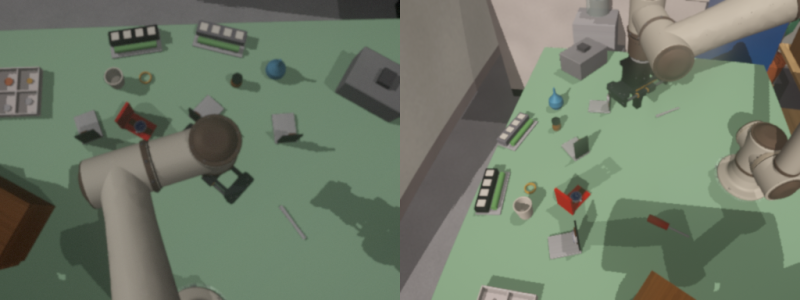

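Both stands are upright, with their panel tops at about 97 mm and their heels within 10 mm of where they lay. They show in the side view at (565,243) for blue and (576,148) for white. The black stand and the bystanders haven't moved.

```bash
python3 -c "
from station import ticket; print(ticket.finish_job())"
```

```text
the job is handed in; nothing more can be done
None
```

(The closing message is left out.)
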